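# Lay the coffee tray: each cup on its own saucer

### The arm

A 6-joint arm with a two-finger parallel gripper is mounted at the origin on the work surface. World frame = base frame: x ahead of the robot, y to its left, z up, the work surface at z = 0. Lengths are in m, angles in rad, forces in N, time in s.
With the tool pointing down it reaches from about 0.25 to 0.775 m from the base axis. Payload 4 kg.
Tool frame: the origin (TCP) lies midway between the tips of the shut fingers; the grasp point (between the pads) lies 19 mm behind it; z points along the fingers, y is the line along which they close (so a half turn about z gives the same grasp; the last joint's range is limited). The gripper opens to 85 mm and grips with 20 to 120 N. Pads are 22 mm wide; open, the fingers measure 114 mm over their backs; the gripper's body (76 mm by 85 mm) begins 54 mm behind the grasp point. The pads swing forward as they close: fully open they stand 13 mm farther back than shut.
Start: joints at [1.236, 0.087, 1.371, -0, 1.684, -0.103], TCP at [0.126, 0.535, 0.203] pointing down, gripper open.
Joint ranges: [-3.1, 3.1], [-0.76, 2.03], [0.27, 2.55], [-1.08, 4.22], [0.17, 2.65], [-2.57, 2.57]. Speed limits (rad/s): [2.79, 2.79, 3.14, 3.14, 3.14, 3.14].

### API

Orientations are given as a unit quaternion [x, y, z, w].
In Python, from station import env, optics, telemetry gives the robot as it stands. The module is installed in compiled form; this text tells all that it offers. Calls block until the motion is done:
- env.movep(position, orientation): joint-space move of the TCP to a pose.
- env.move_linear(position, max_speed=0.15, rot=None): straight line of the TCP; rot=None keeps the orientation; max_speed is the mean speed in m/s.
- env.goto_joints(angles): joint-space move.
- env.grip(opening): finger opening in m; the grip force is fixed at half the most; returns when the fingers have stopped.
- env.dwell(seconds).
- env.ik(position, orientation): joint angles nearest the present ones, or None.
- optics.camera(name): name is "scene" or "top"; returns a dict with "pixels" (480x640x3 uint8, blue, green, red), "fx", "fy", "cx", "cy" (pixels), "world_from_camera" (4x4, takes a point from camera to world coordinates). Camera axes: x right, y up, looking along -z (the intrinsics and any distortion apply to the point x, -y, -z); pixel columns grow to the right and rows downward; lengths in m; the calibration is good to about 2 mm. A picture is of the moment at which its call begins. There is no depth.
A pose or a line that the arm cannot do raises env.IKError and nothing moves.
- env.hand_in(): hands the job in; it is judged then, once.
Readings, each from a call of its own:
- telemetry.read_time(): time.
- telemetry.read_qpos(): joint angles.
- telemetry.read_joint_vel(): joint speeds.
- telemetry.read_effort(): joint torques, N m.
- telemetry.read_tcp_pos(): TCP position.
- telemetry.read_eef_rot(): TCP orientation.
- telemetry.read_wrist_force(): force on the tool from outside, world axes, zero at the start.
- telemetry.read_ft_torque(): the same for the moment, N m.
- telemetry.read_width(): finger opening in m.
- telemetry.read_finger_force(): force on a finger pad.
Only numpy, scipy, OpenCV 4.12 (cv2) and the standard library are available. Lean on these libraries where they do the work, as an engineer would, in place of code of your own. Each camera call takes 0.05 s, during which the arm holds its last target. There are 200 camera calls.

### The job

Lay the coffee tray: carry the two green and the two blue coffee cups one after another from the counter to the tray and stand each one upright in the well of its own saucer, the one of the same colour and size (small cup on small saucer, large on large). Set the cups down gently without dropping or tipping them over, leave the saucers where they lie on the tray, and leave the white mug and the sugar bowl alone.

Things in the scene. Friction and masses are not known exactly. Their poses are not given: they have to be found in the camera images.
- small_green_cup: small leaf-green coffee cup, loose, upright on the counter (z=0): outside diameter 56 mm (wall straight from 28 mm up, narrowing below to a 38 mm foot), 56 mm high, wall 4 mm, open top, cream bottom inside, about 110 g. Ear handle on its +y side reaches 51 mm from the axis. Origin: centre of underside, z up the axis, any yaw. Grip across the outside along its x axis, clear of the handle.
- small_blue_cup: small dark blue coffee cup, loose, upright on the counter (z=0): outside diameter 56 mm (wall straight from 28 mm up, narrowing below to a 38 mm foot), 56 mm high, wall 4 mm, open top, cream bottom inside, about 110 g. Ear handle on its +y side reaches 51 mm from the axis. Origin: centre of underside, z up the axis, any yaw. Grip across the outside along its x axis, clear of the handle.
- large_green_cup: large leaf-green coffee cup, loose, upright on the counter (z=0): outside diameter 68 mm (wall straight from 28 mm up, narrowing below to a 48 mm foot), 74 mm high, wall 4 mm, open top, cream bottom inside, about 190 g. Ear handle on its +y side reaches 57 mm from the axis. Origin: centre of underside, z up the axis, any yaw. Grip across the outside along its x axis, clear of the handle.
- large_blue_cup: large dark blue coffee cup, loose, upright on the counter (z=0): outside diameter 68 mm (wall straight from 28 mm up, narrowing below to a 48 mm foot), 74 mm high, wall 4 mm, open top, cream bottom inside, about 190 g. Ear handle on its +y side reaches 57 mm from the axis. Origin: centre of underside, z up the axis, any yaw. Grip across the outside along its x axis, clear of the handle.
- small_green_saucer: small leaf-green saucer, 108 mm across, brim 16 mm high, loose, in one quarter of a fixed wooden tray (310 mm square; floor 8 mm, rim 34 mm above the counter). Flat cream well about 54 mm across in the middle, its floor 6 mm above the origin. Origin: centre of underside (z = 8 mm). The small green cup belongs in it.
- small_blue_saucer: small dark blue saucer, 108 mm across, brim 16 mm high, loose, in one quarter of a fixed wooden tray (310 mm square; floor 8 mm, rim 34 mm above the counter). Flat cream well about 54 mm across in the middle, its floor 6 mm above the origin. Origin: centre of underside (z = 8 mm). The small blue cup belongs in it.
- large_green_saucer: large leaf-green saucer, 132 mm across, brim 16 mm high, loose, in one quarter of a fixed wooden tray (310 mm square; floor 8 mm, rim 34 mm above the counter). Flat cream well about 68 mm across in the middle, its floor 6 mm above the origin. Origin: centre of underside (z = 8 mm). The large green cup belongs in it.
- large_blue_saucer: large dark blue saucer, 132 mm across, brim 16 mm high, loose, in one quarter of a fixed wooden tray (310 mm square; floor 8 mm, rim 34 mm above the counter). Flat cream well about 68 mm across in the middle, its floor 6 mm above the origin. Origin: centre of underside (z = 8 mm). The large blue cup belongs in it.
- mug: bystander: tall plain white mug, 76 mm across, 95 mm high, with an ear handle on its +y side reaching 61 mm from the axis, standing on the counter among the cups; it has no saucer and stays where it is. Origin: centre of the underside.
- sugar_bowl: bystander: white lidded sugar bowl, 90 mm across, 96 mm high, standing on the counter beyond the cups; stays where it is. Origin: centre of the underside.
Mind the look-alikes: they are no part of the job. What is shaped like the large_blue_saucer but pink or yellow is not meant.

How it is judged:
At the end, for the whole second after the job is handed in: Each cup upright (5 degrees) and at rest on its own saucer: axes within 12 mm, foot on the well floor (2 to 10.5 mm above the saucer's underside); each saucer flat and within 30 mm of its start; mug and sugar bowl upright, within 30 mm of their starts (horizontal distance between small_green_cup and small_green_saucer below 0.012 m and z of small_green_cup in the frame of small_green_saucer between 0.002 and 0.0105 m and angle between each of small_green_cup, small_green_saucer, small_blue_cup, small_blue_saucer, large_green_cup, large_green_saucer, large_blue_cup, large_blue_saucer, mug, sugar_bowl's own z axis and vertical below 0.09 rad and linear speed of each of small_green_cup, small_green_saucer, small_blue_cup, small_blue_saucer, large_green_cup, large_green_saucer, large_blue_cup, large_blue_saucer below 0.02 m/s and distance of each of small_green_saucer, small_blue_saucer, large_green_saucer, large_blue_saucer, mug, sugar_bowl from where it was at the start of the episode below 0.03 m and horizontal distance between small_blue_cup and small_blue_saucer below 0.012 m and z of small_blue_cup in the frame of small_blue_saucer between 0.002 and 0.0105 m and horizontal distance between large_green_cup and large_green_saucer below 0.012 m and z of large_green_cup in the frame of large_green_saucer between 0.002 and 0.0105 m and horizontal distance between large_blue_cup and large_blue_saucer below 0.012 m and z of large_blue_cup in the frame of large_blue_saucer between 0.002 and 0.0105 m); the robot touches nothing.
It fails at once if a coffee cup is dropped or knocked flying (faster than 0.5 m/s with no finger on it) ((linear speed of small_green_cup above 0.5 m/s and contact force between the fingers and small_green_cup below 0.01 N) or (linear speed of small_blue_cup above 0.5 m/s and contact force between the fingers and small_blue_cup below 0.01 N) or (linear speed of large_green_cup above 0.5 m/s and contact force between the fingers and large_green_cup below 0.01 N) or (linear speed of large_blue_cup above 0.5 m/s and contact force between the fingers and large_blue_cup below 0.01 N)).
It fails at once if a coffee cup is tipped over (more than 45 degrees) (angle between any of small_green_cup, small_blue_cup, large_green_cup, large_blue_cup's own z axis and vertical above 0.785 rad).
It fails at once if the mug or the sugar bowl is pushed aside (30 mm) (distance of any of mug, sugar_bowl from where it was at the start of the episode above 0.03 m).
It also fails if it takes over 122 s, if anything falls off the work surface, if the arm or the gripper's body presses on something with over 40 N, if the wrist force passes 120 N, or if a joint passes its speed limit or range.

## Working session

There is one attempt and no reset: what is moved stays moved. The work goes in short steps, each a Python script; the robot and the scene stay as the last script left them, time stands still between calls to the robot, and variables do not carry over. Pictures are saved under pics/ and viewed, at most 14 in all, crops included, and the job is handed in when it is done.

```bash
mkdir -p pics; python3 - <<'E'
from station import env, optics, telemetry
import cv2,numpy as np
for n in("top","scene"):
    c=optics.camera(n); cv2.imwrite(f"pics/{n}0.png",c["pixels"]); print(n,{k:v for k,v in c.items() if k!="pixels"})
print(telemetry.read_time(),telemetry.read_eef_rot(),telemetry.read_width())
E
```

```text
top {'fx': 603.6025461845425, 'fy': 603.6025461845425, 'cx': 307.5085532993778, 'cy': 234.86390683206255, 'world_from_camera': array([[-0.02725172,  0.9885231 , -0.14859148,  0.37638304],
       [-0.99962678, -0.02666509,  0.00593905, -0.05000007],
       [ 0.00190868,  0.14869787,  0.98888083,  1.83775432],
       [ 0.        ,  0.        ,  0.        ,  1.        ]])}
scene {'fx': 471.8824795323609, 'fy': 471.8824795323609, 'cx': 320.186773254455, 'cy': 240.74933720613927, 'world_from_camera': array([[ 0.72734762, -0.41012837,  0.55023646,  1.24273062],
       [ 0.68619728,  0.42302265, -0.59176442, -0.69762663],
       [ 0.00993689,  0.80798921,  0.58911349,  0.70006178],
       [ 0.        ,  0.        ,  0.        ,  1.        ]])}
0.1 [ 1.15631431e-01  9.93291649e-01 -1.01169317e-03 -2.21901606e-04] 0.08553768900118171
```

View pics/top0.png

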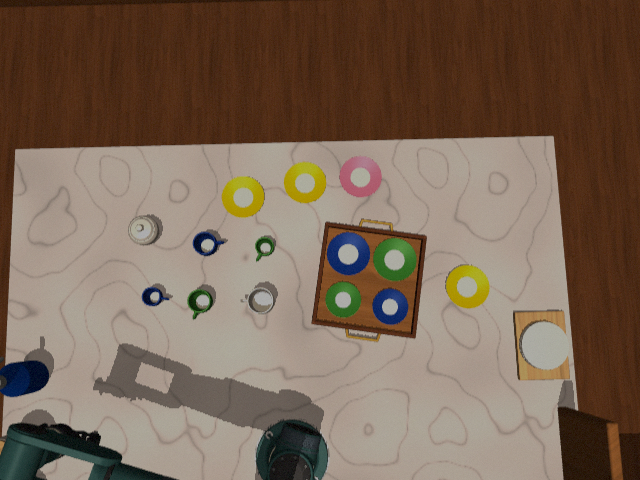

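View pics/scene0.png

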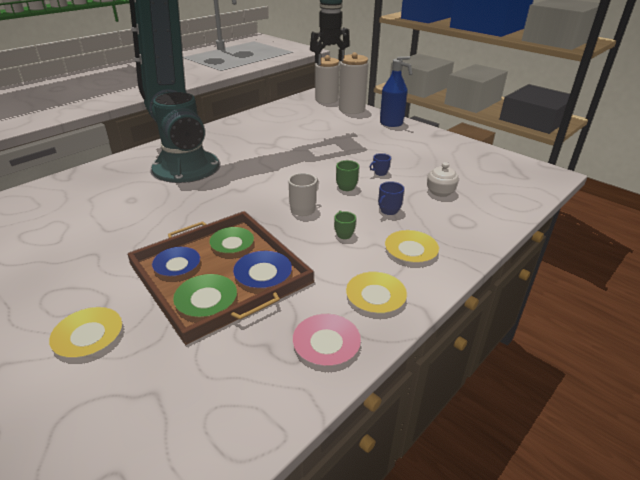

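The top view shows these things:
- **Cups:** large blue (206,243), small blue (152,296), large green (200,300) and small green (265,246).
- **Bystanders:** mug (262,299) and sugar bowl (143,230).
- **Saucers in the tray:** large blue (348,254), large green (395,259), small green (343,299) and small blue (390,306).
- **Look-alikes outside the tray:** yellow and pink saucers, which are not meant.

Next I'll measure all of these and make one confirming crop.

```bash
cat > h.py <<'E'
import cv2,numpy as np
from station import env, optics, telemetry
def ray(c,u,v,z):
    R=c["world_from_camera"]; d=R[:3,:3]@np.array([(u-c["cx"])/c["fx"],-(v-c["cy"])/c["fy"],-1]); o=R[:3,3]
    return (o+d*(z-o[2])/d[2])[:2]
def proj(c,p):
    R=c["world_from_camera"]; q=R[:3,:3].T@(np.array(p)-R[:3,3])
    return np.array([c["cx"]-c["fx"]*q[0]/q[2], c["cy"]+c["fy"]*q[1]/q[2]])
S=4
def mask(img,col):
    h=cv2.cvtColor(cv2.resize(img,None,fx=S,fy=S,interpolation=cv2.INTER_CUBIC),cv2.COLOR_BGR2HSV)
    lo,hi={"green":((45,90,30),(80,255,255)),"blue":((105,110,30),(128,255,255))}[col]
    return cv2.inRange(h,lo,hi)
def blobs(m,amin):
    """outer contours, filled, with area"""
    cs,_=cv2.findContours(cv2.morphologyEx(m,cv2.MORPH_CLOSE,np.ones((5,5))),cv2.RETR_EXTERNAL,cv2.CHAIN_APPROX_NONE)
    return [c for c in cs if cv2.contourArea(c)>amin]
def px(p): return (np.array(p)+.5)/S-.5
def cen(m):
    M=cv2.moments(m,True); return px((M["m10"]/M["m00"],M["m01"]/M["m00"]))
def measure(c,box):
    """cups and saucers inside the pixel box of the top view"""
    out=[]
    for col in("green","blue"):
        m=mask(c["pixels"],col); k=np.zeros_like(m); x0,y0,x1,y1=[S*b for b in box]; k[y0:y1,x0:x1]=255; m&=k
        for q in blobs(m,150*S):
            f=np.zeros_like(m); cv2.drawContours(f,[q],-1,255,-1)
            o=cv2.morphologyEx(f,cv2.MORPH_OPEN,cv2.getStructuringElement(cv2.MORPH_ELLIPSE,(11*S|1,)*2))
            if not o.any(): continue
            u=cen(o); d=2*np.sqrt((o>0).sum()/np.pi)/S*1.82/c["fx"]
            out.append((col,u,d,f,o))
    return out
E
python3 - <<'E'
from h import *
c=optics.camera("top")
for col,u,d,f,o in measure(c,(120,210,430,330)):
    if d>.09:
        well=cv2.bitwise_and(cv2.erode(o,np.ones((9,9))),cv2.bitwise_not(mask(c["pixels"],col)))
        print(col,"saucer px",u.round(1),"d",round(d,3),"rim",ray(c,*u,.022).round(4),"well",ray(c,*cen(well),.014).round(4),"well d",round(2*np.sqrt((well>0).sum()/np.pi)/S*1.82/c["fx"],3))
    else:
        z=.051 if d>.07 else .042
        p=ray(c,*u,z); ys,xs=np.nonzero(cv2.subtract(f,cv2.dilate(o,np.ones((7,7)))))
        P=np.array([ray(c,*px(t),z*.75) for t in zip(xs,ys)]); r=P-p; n=np.linalg.norm(r,axis=1)
        a=r[n>n.max()-.012].mean(0)
        print(col,"cup px",u.round(1),"d",round(d,3),"pos",p.round(4),"R",np.hypot(*p).round(3),"handle",np.degrees(np.arctan2(a[1],a[0])).round(0),n.max().round(3))
cv2.imwrite("pics/crop1.png",cv2.resize(c["pixels"][205:345,125:435],None,fx=2.55,fy=2.55,interpolation=cv2.INTER_CUBIC))
E
```

```text
green cup px [199.5 300.7] d 0.073 pos [0.4576 0.2625] R 0.528 handle 158.0 0.056
green saucer px [342.8 299.2] d 0.106 rim [ 0.4517 -0.1613] well [ 0.4512 -0.1612] well d 0.05
green saucer px [394.4 259.1] d 0.128 rim [ 0.5681 -0.3217] well [ 0.5678 -0.3217] well d 0.063
green cup px [264.2 246. ] d 0.057 pos [0.6159 0.0701] R 0.62 handle 149.0 0.049
blue saucer px [389.9 306.2] d 0.106 rim [ 0.427  -0.3012] well [ 0.4264 -0.3011] well d 0.05
blue cup px [151.7 296.2] d 0.058 pos [0.475  0.4057] R 0.625 handle -100.0 0.048
blue saucer px [348.  253.3] d 0.128 rim [ 0.5894 -0.1819] well [ 0.5892 -0.1818] well d 0.063
blue cup px [204.8 243.3] d 0.071 pos [0.6276 0.2465] R 0.674 handle -85.0 0.054
```

View pics/crop1.png

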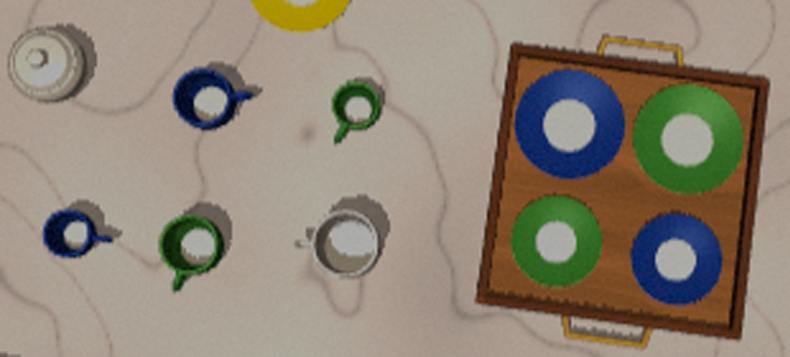

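The crop confirms it. The saucers in the tray are blue and green, one large and one small of each, with measured diameters of 128 and 106 mm. The cups measure about 72 and 57 mm, and the handles point as computed. I'll start with the small green cup.

```bash
cat >> h.py <<'E'
from scipy.spatial.transform import Rotation as Ro
CUP={"sg":((.6159,.0701),149,.016,.056),"lg":((.4576,.2625),158,.021,.068),"sb":((.475,.4057),-100,.016,.056),"lb":((.6276,.2465),-85,.021,.068)}
SAU={"sg":(.4514,-.1612),"lg":(.5679,-.3217),"sb":(.4267,-.3011),"lb":(.5893,-.1818)}
UP=.19
def quat(psi):
    y=np.array([np.cos(psi),np.sin(psi),0]); z=np.array([0,0,-1.]); return Ro.from_matrix(np.c_[np.cross(y,z),y,z]).as_quat()
def st(s): print(s,"t",round(telemetry.read_time(),1),"tcp",np.round(telemetry.read_tcp_pos(),4),"w",round(telemetry.read_width(),4),"pad",np.round(telemetry.read_finger_force(),1),"wf",np.round(telemetry.read_wrist_force(),1))
def pick(n):
    p,phi,g,w=CUP[n]; best=[]
    for s in(90,-90):
        psi=np.radians(phi+s); q=env.ik([*p,UP],quat(psi))
        if q is not None: best.append((abs(q[5]),psi))
    psi=min(best)[1]
    env.movep([*p,UP],quat(psi)); st("above")
    env.move_linear([*p,g],.15); st("down")
    env.grip(w-.012); st("grip")
    env.move_linear([*p,UP],.15); st("lift")
    return psi
def place(n,psi):
    p,phi,g,w=CUP[n]; s=SAU[n]
    psi+=np.arctan2(s[1],s[0])-np.arctan2(p[1],p[0])
    env.movep([*s,UP],quat(psi)); st("over")
    env.move_linear([*s,.014+g+.02],.15)
    env.move_linear([*s,.014+g+.001],.03); st("set")
    env.grip(.085); st("open")
    env.move_linear([*s,UP],.15); st("clear")
E
python3 - <<'E'
from h import *
psi=pick("sg")
w=telemetry.read_width()
print(psi)
if w>.045: place("sg",psi)
E
```

```text
above t 2.5 tcp [0.6157 0.0712 0.1902] w 0.0855 pad 0.0 wf [-0.1  0.6 -0.6]
down t 3.9 tcp [0.6169 0.0702 0.0174] w 0.0855 pad 0.0 wf [-0.4 -0.1  0.2]
grip t 4.3 tcp [0.6169 0.0698 0.0176] w 0.0522 pad 63.0 wf [-1.3 -0.8  5. ]
lift t 5.6 tcp [0.6152 0.0701 0.1883] w 0.0523 pad 62.7 wf [ 0.7 -0.2 -1.4]
1.0297442586766545
over t 6.7 tcp [ 0.452  -0.1606  0.19  ] w 0.0524 pad 62.7 wf [ 0.4 -0.  -0.4]
set t 8.5 tcp [ 0.4513 -0.1614  0.0316] w 0.0523 pad 63.4 wf [-2.9 -0.3  4.7]
open t 9.0 tcp [ 0.4514 -0.1611  0.0308] w 0.0852 pad 0.0 wf [-0.5  0.3  0.1]
clear t 10.2 tcp [ 0.4508 -0.1609  0.1887] w 0.0851 pad 0.0 wf [-0.1 -0.2  0.2]
```

```bash
python3 - <<'E'
from h import *
a=optics.camera("top")["pixels"][205:345,125:435]; b=optics.camera("scene")["pixels"][140:340,120:430]
cv2.imwrite("pics/p1.png",cv2.vconcat([cv2.resize(a,(620,280)),cv2.resize(b,(496,320)) .copy() if 0 else cv2.copyMakeBorder(cv2.resize(b,(496,320)),0,0,0,124,0)]))
E
```

```text
(no output)
```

View pics/p1.png

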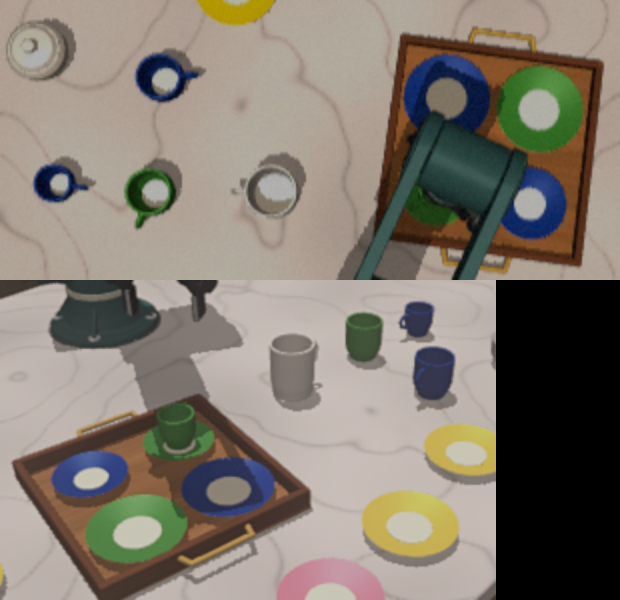

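In the lower half, the small green cup stands upright in the well of its own saucer at about (178,428). The arm hides it from above, so I'll check it in the top view at the next pick, and go on with large green.

```bash
python3 - <<'E'
from h import *
psi=pick("lg")
c=optics.camera("top"); cv2.imwrite("pics/t2.png",c["pixels"])
if telemetry.read_width()>.055: place("lg",psi)
E
python3 - <<'E'
import cv2
cv2.imwrite("pics/p2.png",cv2.resize(cv2.imread("pics/t2.png")[205:345,295:435],None,fx=3,fy=3,interpolation=cv2.INTER_CUBIC))
E
```

```text
above t 11.8 tcp [0.458  0.2616 0.19  ] w 0.0854 pad 0.0 wf [ 0.5 -0.6 -0.6]
down t 13.1 tcp [0.4585 0.2628 0.0221] w 0.0847 pad 0.0 wf [ 0.2  0.1 -0.1]
grip t 13.4 tcp [0.4587 0.2624 0.0228] w 0.0648 pad 66.4 wf [-1.3 -2.5  6. ]
lift t 14.7 tcp [0.4569 0.2622 0.1884] w 0.065 pad 66.4 wf [ 0.  -0.8 -2.5]
over t 16.9 tcp [ 0.5685 -0.3204  0.1902] w 0.0647 pad 66.4 wf [-0.2  0.4 -2.6]
set t 18.7 tcp [ 0.5677 -0.3219  0.0369] w 0.065 pad 67.1 wf [-3.9  1.3  3.8]
open t 19.1 tcp [ 0.5681 -0.3217  0.0357] w 0.0849 pad 0.0 wf [ 0.7 -0.1 -0.2]
clear t 20.2 tcp [ 0.5673 -0.3214  0.1884] w 0.0847 pad 0.0 wf [-0.9  1.   0.5]
```

View pics/p2.png

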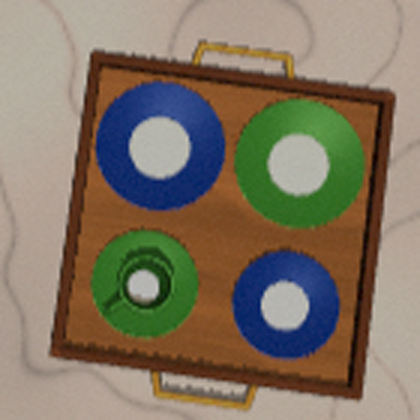

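The small green cup (146,280) stands centred on its saucer, and the saucers have not moved. Now the blue cups.

```bash
python3 - <<'E'
from h import *
for n,wm in(("lb",.055),("sb",.045)):
    psi=pick(n)
    if telemetry.read_width()<wm: print("MISSED",n); break
    place(n,psi)
env.movep([.3,.4,.25],quat(np.radians(90+53)))
c=optics.camera("top"); s=optics.camera("scene")
for col,u,d,f,o in measure(c,(310,215,430,340)): print(col,"saucer px",u.round(1),"d",round(d,3),"rim",ray(c,*u,.022).round(4))
print(SAU); st("end")
a=cv2.resize(c["pixels"][205:345,295:435],(400,400),interpolation=cv2.INTER_CUBIC); b=cv2.resize(s["pixels"][170:350,120:320],(400,360),interpolation=cv2.INTER_CUBIC)
cv2.imwrite("pics/p3.png",cv2.hconcat([a,cv2.copyMakeBorder(b,0,40,0,0,0)]))
E
```

```text
above t 22.3 tcp [0.6281 0.2452 0.19  ] w 0.085 pad 0.0 wf [ 0.1 -0.3 -0.4]
down t 23.6 tcp [0.6286 0.2468 0.0226] w 0.085 pad 0.0 wf [ 0.1 -0.6  0.6]
grip t 23.9 tcp [0.6284 0.2471 0.0231] w 0.0647 pad 66.9 wf [-2.   0.2  6.5]
lift t 25.1 tcp [0.627  0.2463 0.1882] w 0.065 pad 66.3 wf [ 0.5  0.5 -1.4]
over t 26.7 tcp [ 0.5897 -0.1806  0.19  ] w 0.0651 pad 66.3 wf [ 0.6 -0.5 -1.8]
set t 28.6 tcp [ 0.5891 -0.1816  0.0371] w 0.0649 pad 67.1 wf [-2.8  1.4  5.2]
open t 28.9 tcp [ 0.5893 -0.1819  0.0357] w 0.0853 pad 0.0 wf [-0.6 -0.6  0.9]
clear t 30.1 tcp [ 0.5887 -0.1815  0.1885] w 0.0849 pad 0.0 wf [ 0.5  0.4 -0.8]
above t 32.2 tcp [0.4758 0.4048 0.19  ] w 0.0852 pad 0.0 wf [0.1 0.3 1.1]
down t 33.5 tcp [0.4758 0.4063 0.0174] w 0.085 pad 0.0 wf [-0.2 -0.5  1.1]
grip t 33.9 tcp [0.4757 0.4065 0.0176] w 0.0519 pad 63.2 wf [-0.2  0.8  5.4]
lift t 35.2 tcp [0.4744 0.4052 0.1883] w 0.0519 pad 62.8 wf [ 0.4 -0.5 -0.8]
over t 37.8 tcp [ 0.4272 -0.3005  0.19  ] w 0.0523 pad 62.8 wf [-0.1 -0.4 -1.4]
set t 39.6 tcp [ 0.4268 -0.3008  0.0316] w 0.0523 pad 63.5 wf [-1.2  2.9  4.5]
open t 40.1 tcp [ 0.4266 -0.3012  0.0308] w 0.0846 pad 0.0 wf [-0.9 -0.4 -0.5]
clear t 41.3 tcp [ 0.4262 -0.3007  0.1886] w 0.0848 pad 0.0 wf [-0.1  0.6  0.5]
green saucer px [342.8 299.2] d 0.106 rim [ 0.4517 -0.1613]
green saucer px [394.4 259.1] d 0.128 rim [ 0.5682 -0.3216]
blue saucer px [389.9 306.2] d 0.106 rim [ 0.427  -0.3012]
blue saucer px [348.  253.3] d 0.128 rim [ 0.5894 -0.1819]
{'sg': (0.4514, -0.1612), 'lg': (0.5679, -0.3217), 'sb': (0.4267, -0.3011), 'lb': (0.5893, -0.1818)}
end t 43.9 tcp [0.3005 0.3996 0.2499] w 0.085 pad 0.0 wf [-0.   0.1  0. ]
```

View pics/p3.png

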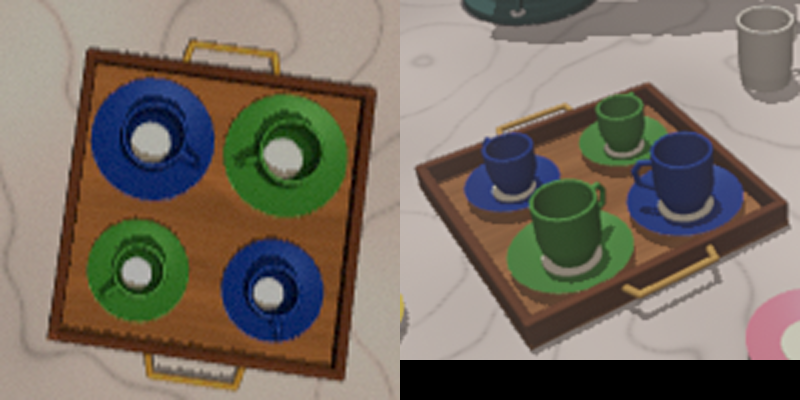

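All four cups stand upright in their own wells: large blue (150,138), large green (283,157), small green (136,270) and small blue (268,290). The saucers are within 1 mm of where they started, and a foot lying flat in its well can be off centre by 10 mm at most. The gripper is clear, so I'm handing in.

```bash
python3 -c "
from station import env
print(env.hand_in())"
```

```text
the job is handed in; nothing more can be done
None
```

I set all four coffee cups upright in the wells of their own saucers, with the saucers unmoved and the mug and sugar bowl left alone, and handed the job in after about 44 s of the 122 s allowed; the hand-in call gave no verdict.

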